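# Level the decorating stand under load

## Robot

A 6-joint arm with a two-finger parallel gripper is mounted at the origin on the work surface. World frame = base frame: x ahead of the robot, y to its left, z up, the work surface at z = 0. Lengths are in mm, angles in rad, forces in N, time in s.
With the tool pointing down it reaches from about 275 to 750 mm from the base axis. Payload 10.2 kg.
Tool frame: the origin (TCP) lies on the centre line of the jaws, within the pads' length; the fingertips stand 22 mm ahead of it and the grasp point (between the pads) lies 3 mm ahead of it; z points along the fingers, y is the line along which they close (so a half turn about z gives the same grasp; the last joint's range is limited). The gripper opens to 85 mm and grips with 20 to 120 N. Pads are 22 mm wide; open, the fingers measure 114 mm over their backs; the gripper's body (76 mm by 85 mm) begins 54 mm behind the grasp point. The pads swing forward as they close: fully open they stand 13 mm farther back than shut.
Start: joints at [-1.428, 0.313, 1.498, -0, 1.331, -0.223], TCP at [187.778, -490.276, 253.294] pointing down, gripper open.
Joint ranges: [-2.94, 2.94], [-0.97, 2.17], [0.19, 2.56], [-1.23, 4.37], [0.02, 3.11], [-2.88, 2.88]. Speed limits (rad/s): [2.39, 2.39, 3.01, 3.14, 3.14, 3.14].

## Interface

Orientations are given as a unit quaternion [w, x, y, z].
In Python, from rig import ctrl, optics gives the robot as it stands.
- The arm moves only by the tool step_arm, never from a script. Its argument "deltas" is one flat list of numbers, 7 for each row, row after row: the shift along the tool's x, y, z in units of 40 mm (1.0 is 40 mm), then the turn, a rotation vector about the tool's x, y, z in units of 5 degrees (1.0 is 5 degrees), then the opening, from 0 (shut) to 1 (fully open). A call has 1 to 10 rows; each row is the pose to reach, as a shift and turn from the pose commanded when the call began, along the tool's axes at that moment; what a row does not reach only later rows make up. A row lasts 1/12 s, in which the tool goes at most 41.7 mm and 7.16 degrees, less where a joint would pass 70% of its speed; a pose out of reach is approached as far as the arm can. A call with a gripper value outside its range is refused whole. The fingers move at their own pace and stop on an object; "grip_force" is the grip in N (left out, the last holds). Time passes only in rows, so rows that repeat a pose let the fingers close. It gives the time, the measured TCP pose, the force, the opening and the grip force at its end, in the units of the state.
- ctrl.sense(): the state, without advancing time (a new reading comes with each control period).
- optics.capture(name): name is "scene" or "top"; returns a dict with "image" (384x512x3 uint8, red, green, blue), "mtx" (3x3 intrinsics, pixels), "D" ([k1, k2, p1, p2, k3] as OpenCV has them; the pictures are not rectified), "world_to_cam" (4x4, takes a point from world to camera coordinates). Camera axes: x right, y down, z forward; pixel columns grow to the right and rows downward; lengths in mm; the calibration is good to about 2 mm. A picture is of the moment at which its call begins. There is no depth.
- ctrl.finish_job(): hands the job in; it is judged then, once.
The state is a dict: "clock": time; "qpos": joint angles; "dq": joint speeds; "joint_efforts": joint torques, N m; "tool_pos": TCP position; "ee_rot": TCP orientation; "ft_force": force on the tool from outside, world axes, zero at the start; "moment": the same for the moment, N m; "grip_width": finger opening in mm; "grasp_force": force on a finger pad.
Only numpy, scipy, OpenCV 4.12 (cv2) and the standard library are available. Lean on these libraries where they do the work, as an engineer would, in place of code of your own. Each camera call takes 0.05 s, during which the arm holds its last target. There are 200 camera calls.

## Task

Lay the red spirit level flat on the floor of the yellow nest on the white deck of the decorating stand, let go of it, and turn the black jack knob beside the deck so that, when the sprung deck is pressed fully down, the bubble sits centred between its two black marks. Finish while still pressing: end with the fingers pushing down on the spirit level (not on the deck), the deck fully down, the bubble centred, and keep holding like that. Leave the other kitchen things where they are.

Things in the scene. Friction and masses are not known exactly. Their poses are not given: they have to be found in the camera images.
- level: Red spirit level, loose bar 150 long (its x) x 32 wide (y) x 26 mm high, about 0.15 kg, at first on the table. Origin: centre of its underside, z up. On its top: green vial in the middle with a pale bubble and two black marks, and a flat black rubber pressing pad 34 x 28 mm at each end, centred 55 mm from the middle.
- bubble (a joint): Bubble in the level's vial, read as the level's tilt in rad: 0 = bubble centred, positive = bubble towards (and level higher at) the level's +x end; the bubble moves 0.25 mm per mrad (0.01 rad = 2.5 mm) and settles in about 0.5 s. The bubble is 12 mm long, the marks' centres 16 mm apart: centred means within 2 mm (0.008 rad).
- stand: Decorating stand, fixed: grey base 150 (x) x 370 (y) x 10 mm; white deck 140 x 240 x 12 mm, hinged at its -y end (hinge axis along x, 120 mm from the nest centre); jack foot with the black knob at the +y end, 170 mm from the origin. Origin on the table, z up.
- nest (a point): Centre of the nest's floor on the deck, 50 to 72 mm above the table: yellow ribs 6 mm high, which locate the level flat with 6 mm play at each end and 5 mm at each side; its long sides are open over the middle 118 mm for the fingers. The level lies along the nest's y axis (from hinge to knob), either way round; z points out of the deck.
- deck (a joint): How far the deck is sprung up, rad: 0.020 = at its upper stop (as with only the level on it), 0 = fully down. About 6 N on the level's pad nearer the knob brings it fully down (under 0.003); that pad sinks 3.4 mm, then nothing gives. Going down lowers the knob end by 0.020 rad of tilt and moves the bubble 5 mm towards the hinge end.
- knob_grip (a point): On the vertical axis of the round black jack knob, 42 mm across, 30 high: 12 mm below its top, 114 mm above the table. Clockwise seen from above raises the knob end of the deck by 0.018 rad of tilt per rad of knob, anticlockwise lowers it; about 0.15 N m; it stays where left. At the start the knob end is too low by about 1.3 to 2.7 rad of knob.
- muffin_tin: steel-grey 6-cup muffin tin with baked muffins, 190 x 280 x 54 mm; bystander, origin at the centre of its underside; leave alone
- mixing_bowl: white mixing bowl, 170 mm across, 75 high; bystander, origin at the centre of its underside; leave alone
- egg_bowl: small terracotta bowl with foil eggs, 104 mm across, 60 high; bystander, origin at the centre of its underside; leave alone
- jam_jar: amber jar with red cap, 68 mm across, 90 high; bystander, origin at the centre of its underside; leave alone
- spatula: kitchen spatula lying flat; bystander, origin at the centre of its underside; leave alone
- cutter: copper ring cookie cutter, 70 mm across, 35 high; bystander, origin at the centre of its underside; leave alone
- rolling_pin: wooden rolling pin, 44 mm thick, 360 long; bystander, origin at the centre of its underside; leave alone
Not all that is in view belongs to the job. There is more than one size of the level; the one meant has the size given above.

How it is judged:
By the outcome, as a careful person would: the job done as asked, in the order asked, and still so for the second after the job is handed in, while the arm keeps its last pose, push and grip.
It also fails if it takes over 67 s, if anything falls off the work surface, if the arm or the gripper's body presses on something with over 40 N, if the wrist force passes 120 N, or if a joint passes its speed limit or range.

## Working session

There is one attempt and no reset: what is moved stays moved. The work goes in short steps, Python scripts to look and compute and a tool call to move; the robot and the scene stay as the last step left them, time stands still between calls to the robot, and variables do not carry over. Pictures are saved under pics/ and viewed, at most 10 in all, crops included, and the job is handed in when it is done.

Besides the shell and the picture viewer there is one more tool, called after "Emit:" by a JSON object that holds its "name" and its "arguments", one argument or row to a line. step_arm: Moves the arm, as the interface text tells. Its arguments: {"type":"object","properties":{"deltas":{"type":"array"},"grip_force":{"type":"number"}},"required":["deltas"]}

```bash
mkdir -p pics; cat > h.py <<'E'
import numpy as np, cv2
from rig import ctrl, optics
def cap(n):
    c=optics.capture(n); c['D']=np.array(c['D'],float); c['mtx']=np.array(c['mtx'],float); c['world_to_cam']=np.array(c['world_to_cam'],float); return c
def save(c,f,box=None,s=1):
    im=c['image'][:,:,::-1]
    if box: im=im[box[1]:box[3],box[0]:box[2]]
    cv2.imwrite('pics/'+f,cv2.resize(im,None,fx=s,fy=s,interpolation=cv2.INTER_CUBIC))
def ray(c,uv):
    p=cv2.undistortPoints(np.array(uv,float).reshape(-1,1,2),c['mtx'],c['D']).reshape(-1,2)
    R=c['world_to_cam'][:3,:3];t=c['world_to_cam'][:3,3]
    return -R.T@t, np.c_[p,np.ones(len(p))]@R
def plane(c,uv,z):
    o,d=ray(c,uv); return o+d*((z-o[2])/d[:,2])[:,None]
def proj(c,P):
    R=c['world_to_cam'][:3,:3];t=c['world_to_cam'][:3,3]
    return cv2.projectPoints(np.array(P,float).reshape(-1,1,3),cv2.Rodrigues(R)[0],t,c['mtx'],c['D'])[0].reshape(-1,2)
E
python3 - <<'E'
from h import *
a=cap('scene');b=cap('top')
im=np.hstack([a['image'],b['image']])
save(a,'s0.png',None,1.5);save(b,'t0.png',None,1.5)
for c in(a,b):print(c['world_to_cam'].round(3),c['mtx'],ray(c,[[0,0]])[0])
s=ctrl.sense();print(s)
E
```

```text
[[-5.070000e-01  8.620000e-01  8.000000e-03  2.923580e+02]
 [ 7.390000e-01  4.400000e-01 -5.100000e-01 -4.238990e+02]
 [-4.430000e-01 -2.530000e-01 -8.600000e-01  1.666148e+03]
 [ 0.000000e+00  0.000000e+00  0.000000e+00  1.000000e+00]] [[388.30154324   0.         252.30027582]
 [  0.         388.30154324 190.99048203]
 [  0.           0.           1.        ]] [1200.21413339  355.80196034 1214.12696499]
[[ 1.500000e-02 -1.000000e+00  1.000000e-03 -2.378800e+01]
 [-9.960000e-01 -1.500000e-02 -8.600000e-02  5.485210e+02]
 [ 8.600000e-02  1.000000e-03 -9.960000e-01  1.285621e+03]
 [ 0.000000e+00  0.000000e+00  0.000000e+00  1.000000e+00]] [[458.87711948   0.         254.79943742]
 [  0.         458.87711948 191.51917101]
 [  0.           0.           1.        ]] [ 436.40682818  -16.25900402 1327.98619495]
{'clock': 0.1, 'qpos': array([-1.42841484e+00,  3.13402339e-01,  1.49835242e+00,  4.99029590e-06,
        1.33100167e+00, -2.23394651e-01]), 'dq': array([ 0.0005446 , -0.00104556, -0.00235403,  0.00039497,  0.00024983,
        0.00097268]), 'joint_efforts': array([ 1.83694188e-03, -4.12904513e+01, -2.60142803e+01, -2.72365742e-04,
        3.00973908e-03,  3.61808802e-06]), 'tool_pos': array([ 187.74197527, -490.06776502,  252.7913187 ]), 'ee_rot': array([-5.81309464e-04,  9.83322482e-01,  1.81869616e-01,  2.59851442e-05]), 'ft_force': array([ 0.0336761 , -0.56407001, -0.56398987]), 'moment': array([-0.00044791, -0.02119304,  0.01462442]), 'grasp_force': 0.0, 'grip_width': 85.28951593382114}
```

View pics/s0.png

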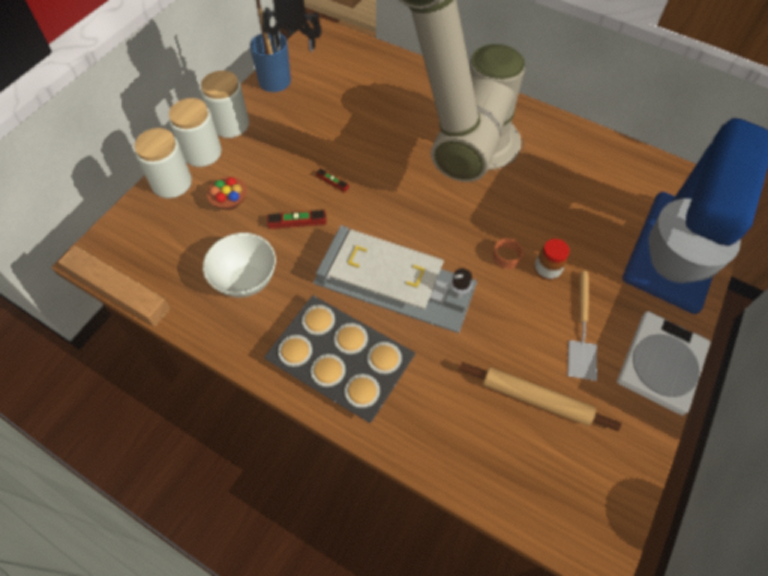

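View pics/t0.png

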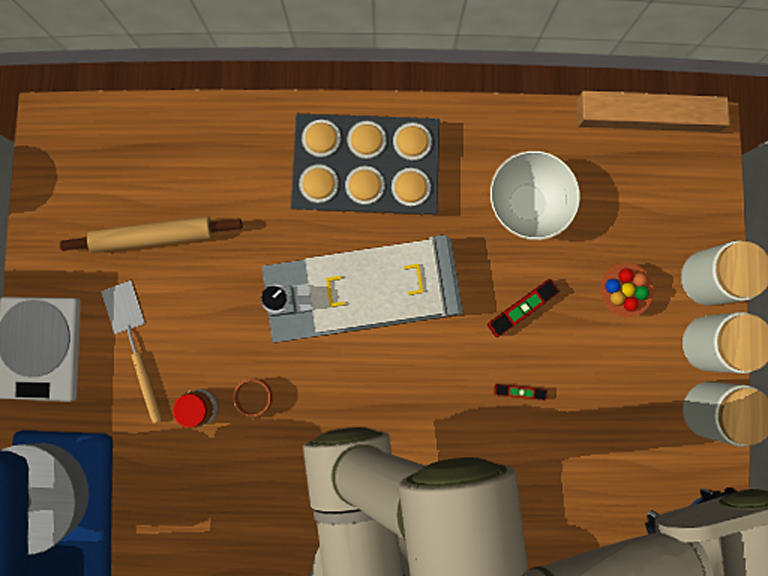

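The images show two red levels. In the top view at 1.5x, the larger is at (525,308), about 84 px long (about 155 mm). The smaller is at (522,392), about 55 px (about 103 mm). The larger fits the 150 mm level. The stand has yellow ribs at (337,291) and (415,279) and a knob at (274,297). I'll measure these and confirm the level in a crop.

```bash
python3 - <<'E'
from h import *
b=cap('top');a=cap('scene')
save(b,'t1.png',(160,140,400,280),3.2)
# the levels: dark/red/green vs wood -> use red & dark & green mask in boxes
im=cv2.cvtColor(b['image'],cv2.COLOR_RGB2HSV)
H,S,V=cv2.split(im)
def box(m,x0,y0,x1,y1):
    k=np.zeros_like(m);k[y0:y1,x0:x1]=m[y0:y1,x0:x1];return k
red=(((H<5)|(H>172))&(S>150)&(V>50)).astype(np.uint8)
for n,bx in(('big',(315,178,385,230)),('small',(322,250,375,272))):
    m=box(red,*bx); p=np.argwhere(m)[:,::-1].astype(float)
    r=cv2.minAreaRect(p.astype(np.float32)); c=cv2.boxPoints(r)
    w=plane(b,c,26)[:,:2]; rr=cv2.minAreaRect(plane(b,p,26)[:,:2].astype(np.float32)); print(n,len(p),rr,r)
# yellow
yel=((H>20)&(H<33)&(S>140)&(V>120)).astype(np.uint8)
m=box(yel,205,160,300,215)
n,l,st,ce=cv2.connectedComponentsWithStats(m)
for i in range(1,n):
    if st[i,4]>4: print('Y',st[i],ce[i],plane(b,ce[i],66)[0].round(1))
p=np.argwhere(m)[:,::-1].astype(np.float32);print('nest',cv2.minAreaRect(plane(b,p,66)[:,:2].astype(np.float32)))
dk=(V<50).astype(np.uint8);m=box(dk,170,185,195,212)
n,l,st,ce=cv2.connectedComponentsWithStats(m)
for i in range(1,n):
    if st[i,4]>8: print('K',st[i],ce[i],plane(b,ce[i],126)[0].round(1))
a_=cv2.cvtColor(a['image'],cv2.COLOR_RGB2HSV);V2=a_[:,:,2];m=box((V2<50).astype(np.uint8),295,172,325,200)
n,l,st,ce=cv2.connectedComponentsWithStats(m)
for i in range(1,n):
    if st[i,4]>8: print('Kscene',st[i],ce[i],plane(a,ce[i],118)[0].round(1))
# scene yellow
m=box(((a_[:,:,0]>20)&(a_[:,:,0]<33)&(a_[:,:,1]>120)&(a_[:,:,2]>120)).astype(np.uint8),225,155,295,200)
n,l,st,ce=cv2.connectedComponentsWithStats(m)
for i in range(1,n):
    if st[i,4]>4: print('Yscene',st[i],ce[i],[plane(a,ce[i],z)[0].round(1)for z in(56,66)])
E
```

```text
big 197 ((514.6060180664062, -283.9737243652344), (31.937728881835938, 151.04437255859375), 36.377830505371094) ((348.5168762207031, 204.8915252685547), (11.241368293762207, 52.138832092285156), 53.8418083190918)
small 65 ((355.4609680175781, -278.436279296875), (96.41358184814453, 20.78999900817871), 84.7965087890625) ((346.5643615722656, 260.8564453125), (33.73176193237305, 7.363275527954102), 5.710593223571777)
Y [269 176  13  21  81] [276.86419753 185.35802469] [563.2 -76.1  66. ]
Y [217 184  13  21  84] [221.52380952 194.03571429] [536.8  76.3  66. ]
nest ((549.4879150390625, 0.08385467529296875), (54.8349609375, 174.14002990722656), 9.84459114074707)
K [174 191  17  16 184] [182.10326087 198.48369565] [518.7 175.7 126. ]
Kscene [303 180  10  12  61] [308.03278689 186.81967213] [526.9 184.  118. ]
Yscene [232 164  12  14  36] [236.22222222 170.47222222] [array([559. , -77.6,  56. ]), array([564.5, -73.8,  66. ])]
Yscene [271 177  12  14  38] [277.65789474 184.15789474] [array([533.7,  77.6,  56. ]), array([539.4,  80. ,  66. ])]
```

View pics/t1.png

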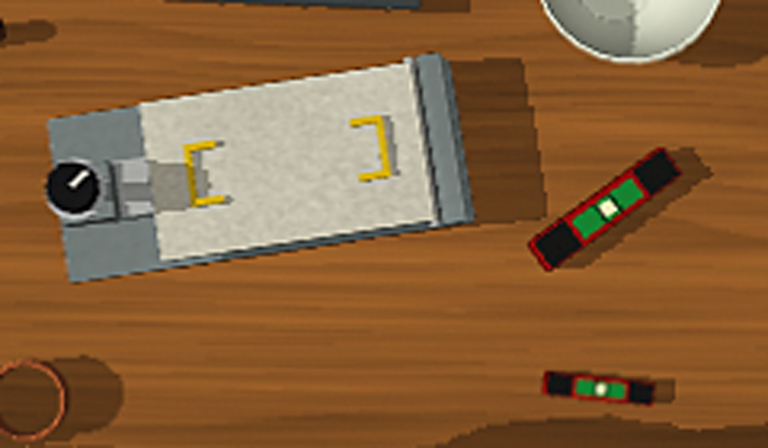

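The crop confirms it: the big level has its vial at crop (608,208) and runs from (540,258) to (668,160). It measures 151 x 32 mm, while the small one is 96 mm. The knob is at crop (72,187) and the ribs are at (195,174) and (380,149). Next I'll move over the level.

```bash
cat >> h.py <<'E'
from scipy.spatial.transform import Rotation as Ro
def go(p,ydeg,n=0):
    "units from the present pose to TCP p, tool down, closing line at ydeg"
    s=ctrl.sense(); q=s['ee_rot']; R=Ro.from_quat([q[1],q[2],q[3],q[0]])
    d=R.inv().apply(np.array(p)-s['tool_pos'])/40
    y=np.radians(ydeg); Y=np.array([np.cos(y),np.sin(y),0]);Z=np.array([0,0,-1.]);X=np.cross(Y,Z)
    T=Ro.from_matrix(np.c_[X,Y,Z]); r=(R.inv()*T).as_rotvec(degrees=True)/5
    print('t',round(s['clock'],2),'pos',s['tool_pos'].round(1),'F',s['ft_force'].round(1),'w',round(s['grip_width'],1),'q6',s['qpos'][[0,5]].round(2),'shift',d.round(3),'turn',r.round(2))
E
python3 -c "
from h import *
go([514.6,-284,90],36.4)"
```

```text
t 0.2 pos [ 187.8 -490.2  253. ] F [-0.4  0.  -0.4] w 85.3 q6 [-1.43 -0.22] shift [ 9.473 -1.888  4.077] turn [-0.000e+00 -1.000e-02 -2.109e+01]
```

Emit:
{"name": "step_arm", "arguments": {
  "deltas": [9.47,-1.89,4.07,0,0,-21.09,0.8,9.47,-1.89,4.07,0,0,-21.09,0.8,9.47,-1.89,4.07,0,0,-21.09,0.8,9.47,-1.89,4.07,0,0,-21.09,0.8,9.47,-1.89,4.07,0,0,-21.09,0.8,9.47,-1.89,4.07,0,0,-21.09,0.8,9.47,-1.89,4.07,0,0,-21.09,0.8,9.47,-1.89,4.07,0,0,-21.09,0.8,9.47,-1.89,4.07,0,0,-21.09,0.8,9.47,-1.89,4.07,0,0,-21.09,0.8]
}}

```text
clock: 1.03
tool_pos: [513.9, -284.0, 90.6]
ee_rot: [-0.0, 0.689, 0.725, -0.0]
ft_force: [-0.3, -1.3, -0.1]
grip_width: 68.2
grasp_force: 0.0
```

```bash
python3 -c "
from h import *
go([514.6,-284,80],36.4)"
```

```text
t 1.03 pos [ 513.9 -284.    90.6] F [-0.3 -1.3 -0.1] w 68.2 q6 [-0.7  -0.76] shift [-0.001  0.017  0.264] turn [-0.   -0.   -6.69]
```

Emit:
{"name": "step_arm", "arguments": {
  "deltas": [0,0.02,0,0,0,-6.69,0.8,0,0.02,0,0,0,-6.69,0.8,0,0.02,0,0,0,-6.69,0.8,0,0.02,0,0,0,-6.69,0.8,0,0.02,0,0,0,-6.69,0.8,0,0.02,0.5,0,0,-6.69,0.8,0,0.02,1.0,0,0,-6.69,0.8,0,0.02,1.3,0,0,-6.69,0.8,0,0.02,1.5,0,0,-6.69,0.8,0,0.02,1.5,0,0,-6.69,0.8]
}}

```text
clock: 1.87
tool_pos: [512.7, -284.9, 29.9]
ee_rot: [-0.001, 0.454, 0.891, 0.0]
ft_force: [-0.5, -0.2, 0.1]
grip_width: 68.5
grasp_force: 0.0
```

```bash
python3 -c "
from h import *
go([514.6,-284,30],36.4)
b=cap('top');save(b,'t2.png',(290,140,410,240),5)"
```

```text
t 1.87 pos [ 512.7 -284.9   29.9] F [-0.5 -0.2  0.1] w 68.5 q6 [-0.71 -1.34] shift [-0.009  0.051 -0.002] turn [-0.01 -0.03 -0.07]
```

View pics/t2.png

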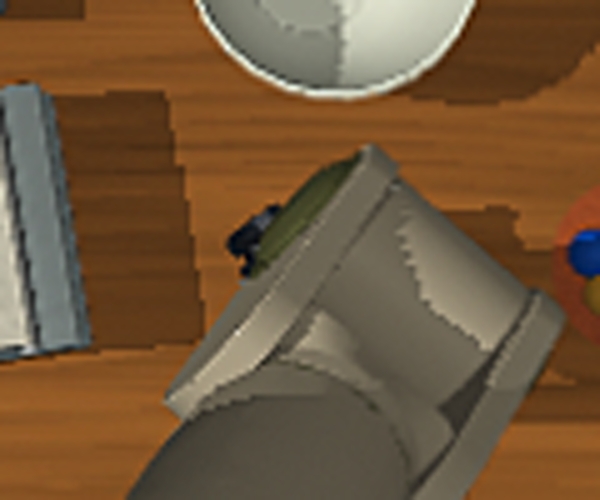

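The wrist hides the level from above, so nothing useful shows in the top view. I'll close the fingers and check the width.

Emit:
{"name": "step_arm", "arguments": {
  "deltas": [0,0,0,0,0,0,0.2,0,0,0,0,0,0,0.2,0,0,0,0,0,0,0.2,0,0,0,0,0,0,0.2,0,0,0,0,0,0,0.2,0,0,0,0,0,0,0.2,0,0,0,0,0,0,0.2,0,0,0,0,0,0,0.2],
  "grip_force": 40
}}

```text
clock: 2.58
tool_pos: [513.7, -285.7, 32.5]
ee_rot: [0.001, 0.454, 0.891, -0.0]
ft_force: [-0.8, 0.7, 6.2]
grip_width: 31.1
grasp_force: 41.6
```

Emit:
{"name": "step_arm", "arguments": {
  "deltas": [0,0,-0.5,0,0,0,0.2,0,0,-1.3,0,0,0,0.2,0,0,-2.2,0,0,0,0.2,0,0,-3,0,0,0,0.2,0,0,-3,0,0,0,0.2]
}}

```text
clock: 3.0
tool_pos: [515.2, -286.9, 158.1]
ee_rot: [0.005, 0.454, 0.891, -0.001]
ft_force: [1.1, -0.2, -0.8]
grip_width: 31.4
grasp_force: 40.8
```

```bash
python3 -c "
from h import *
go([549.5,0,150],9.83)"
```

```text
t 3.0 pos [ 515.2 -286.9  158.1] F [ 1.1 -0.2 -0.8] w 31.4 q6 [-0.71 -1.34] shift [5.297 4.911 0.16 ] turn [0.06 0.11 5.24]
```

Emit:
{"name": "step_arm", "arguments": {
  "deltas": [5.3,4.91,0.16,0,0,5.24,0.2,5.3,4.91,0.16,0,0,5.24,0.2,5.3,4.91,0.16,0,0,5.24,0.2,5.3,4.91,0.16,0,0,5.24,0.2,5.3,4.91,0.16,0,0,5.24,0.2,5.3,4.91,0.16,0,0,5.24,0.2,5.3,4.91,0.16,0,0,5.24,0.2,5.3,4.91,0.16,0,0,5.24,0.2,5.3,4.91,0.16,0,0,5.24,0.2,5.3,4.91,0.16,0,0,5.24,0.2]
}}

```text
clock: 3.83
tool_pos: [547.3, 1.4, 144.7]
ee_rot: [-0.0, 0.644, 0.765, -0.0]
ft_force: [-1.0, -0.5, -1.4]
grip_width: 30.7
grasp_force: 40.8
```

```bash
python3 -c "
from h import *
go([549.5,0,150],9.83)
a=cap('scene');b=cap('top')
im=np.hstack([a['image'][110:240,190:330],b['image'][130:260,160:320]])
cv2.imwrite('pics/c3.png',cv2.resize(im[:,:,::-1],None,fx=2.6,fy=2.6,interpolation=cv2.INTER_CUBIC))
"
```

```text
t 3.83 pos [547.3   1.4 144.7] F [-1.  -0.5 -1.4] w 30.7 q6 [-0.21 -0.38] shift [-0.044  0.048 -0.132] turn [-0.01  0.    0.01]
```

View pics/c3.png

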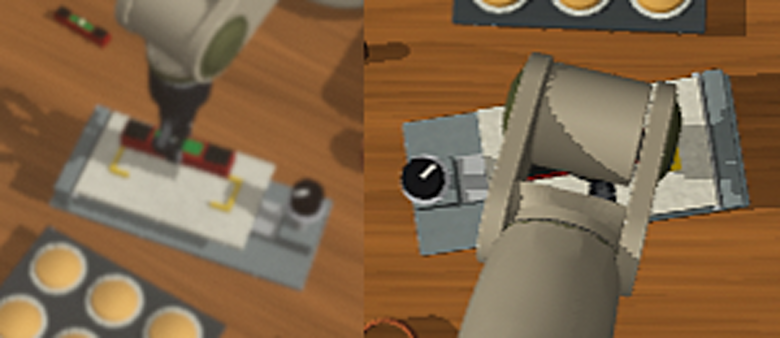

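The scene crop shows the level held along the nest, running from (122,135) to (232,165), with the finger near the middle. I'll measure its offset along its length.

```bash
python3 -c "
from h import *
a=cap('scene')
h=cv2.cvtColor(a['image'],cv2.COLOR_RGB2HSV);H,S,V=cv2.split(h)
m=(((H<6)|(H>170))&(S>140)&(V>40)).astype(np.uint8);k=np.zeros_like(m);k[150:185,228:290]=m[150:185,228:290]
n,l,st,ce=cv2.connectedComponentsWithStats(k);print(st[1:])
p=np.argwhere(k)[:,::-1].astype(float)
w=plane(a,p,125)[:,:2]
s=ctrl.sense();t=s['tool_pos'];print(t)
u=np.array([-.1708,.9853]);v=np.array([.9853,.1708])
d=(w-t[:2])
print('along',np.percentile(d@u,[0,2,50,98,100]).round(1),'across',np.percentile(d@v,[0,5,50,95,100]).round(1))
for sgn in(-1,1):
  P=[np.r_[t[:2]+sgn*75*u+c*16*v,z] for z in(112.5,138) for c in(-1,1)]
  print(proj(a,P).round(1).tolist())
print(p[p[:,0].argsort()][[0,1,2,-3,-2,-1]])
"
```

```text
[[237 162  12   6  41]
 [269 166   1   1   1]
 [260 169  19   8  62]
 [268 168   1   1   1]]
[5.47395786e+02 3.12199235e-01 1.44939882e+02]
along [-70.3 -67.2  29.7  73.   74.4] across [-16.5  -5.    9.1  15.3  16.5]
[[238.3, 158.6], [234.8, 165.7], [238.1, 154.2], [234.6, 161.4]]
[[279.2, 171.5], [276.2, 178.9], [279.7, 167.3], [276.7, 174.7]]
[[237. 162.]
 [237. 163.]
 [237. 164.]
 [278. 169.]
 [278. 170.]
 [278. 172.]]
```

Emit:
{"name": "step_arm", "arguments": {
  "deltas": [-0.02,0.06,0.3,0,0,0,0.2,-0.02,0.06,0.7,0,0,0,0.2,-0.02,0.06,0.9,0,0,0,0.2,-0.02,0.06,0.95,0,0,0,0.2,-0.02,0.06,0.95,0,0,0,0.2,-0.02,0.06,0.95,0,0,0,0.2]
}}

```text
clock: 4.48
tool_pos: [550.2, 1.0, 107.4]
ee_rot: [0.0, 0.644, 0.765, 0.0]
ft_force: [-0.7, 0.6, -1.7]
grip_width: 30.9
grasp_force: 40.7
```

```bash
python3 -c "
from h import *
go([550,-0.5,100],9.83)
a=cap('scene')
save(a,'s4.png',(210,140,310,215),8)
s=ctrl.sense();t=s['tool_pos'];print(t)
u=np.array([-.1708,.9853]);v=np.array([.9853,.1708])
for sgn in(-1,1):
  P=[np.r_[t[:2]+sgn*75*u+c*16*v,z] for z in(t[2]-32.5,t[2]-6.5) for c in(-1,1)]
  print((proj(a,P)-[210,140]).round(1)*8)
"
```

```text
t 4.48 pos [550.2   1.  107.4] F [-0.7  0.6 -1.7] w 30.9 q6 [-0.21 -0.38] shift [-0.035 -0.012  0.184] turn [ 0.01  0.   -0.  ]
[550.3247435    1.02892544 107.62707258]
[[226.4 203.2]
 [199.2 259.2]
 [224.8 169.6]
 [197.6 226.4]]
[[546.4 304.8]
 [522.4 363.2]
 [550.4 272. ]
 [526.4 331.2]]
```

View pics/s4.png

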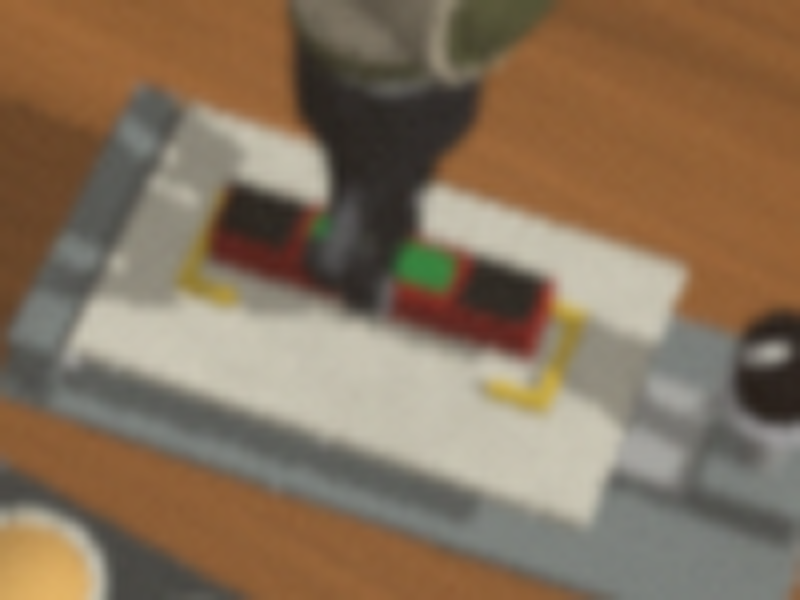

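Emit:
{"name": "step_arm", "arguments": {
  "deltas": [-0.02,0,0.15,0,0,0,0.2,-0.02,0,0.25,0,0,0,0.2,-0.02,0,0.33,0,0,0,0.2,-0.02,0,0.33,0,0,0,0.2]
}}

```text
clock: 4.87
tool_pos: [550.0, 0.4, 93.4]
ee_rot: [-0.0, 0.644, 0.765, -0.0]
ft_force: [-0.5, -0.4, 0.9]
grip_width: 31.0
grasp_force: 41.0
```

Emit:
{"name": "step_arm", "arguments": {
  "deltas": [0,0,0.08,0,0,0,0.2,0,0,0.08,0,0,0,0.2]
}}

```text
clock: 5.03
tool_pos: [550.5, 0.6, 91.2]
ee_rot: [0.0, 0.644, 0.765, 0.0]
ft_force: [-1.0, 1.3, 7.5]
grip_width: 31.0
grasp_force: 41.9
```

Emit:
{"name": "step_arm", "arguments": {
  "deltas": [0,0,0.08,0,0,0,0.2,0,0,0.08,0,0,0,0.2]
}}

```text
clock: 5.2
tool_pos: [550.7, 0.8, 89.5]
ee_rot: [0.001, 0.644, 0.765, 0.001]
ft_force: [-5.6, 3.7, 16.8]
grip_width: 31.2
grasp_force: 43.4
```

```bash
python3 -c "
from h import *
a=cap('scene')
save(a,'s5.png',(210,140,310,215),8)"
```

```text
(no output)
```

View pics/s5.png

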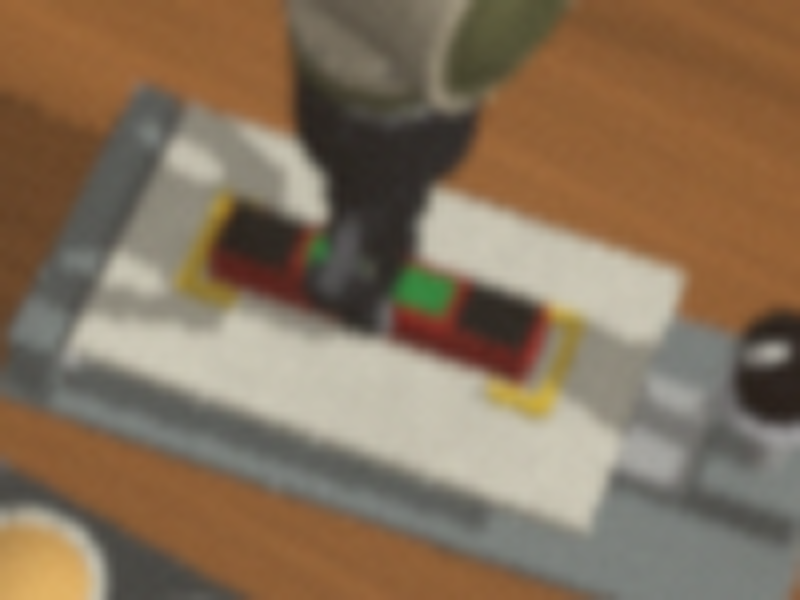

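The level looks seated inside the ribs, with both rib ends visible outside its ends. I'll release it, lift, and look with the arm clear.

Emit:
{"name": "step_arm", "arguments": {
  "deltas": [0,0,-0.03,0,0,0,0.6,0,0,-0.06,0,0,0,0.6,0,0,-0.06,0,0,0,0.6,0,0,-0.06,0,0,0,0.6,0,0,-0.5,0,0,0,0.6,0,0,-1.2,0,0,0,0.6,0,0,-2,0,0,0,0.6,0,0,-2.8,0,0,0,0.6,0,0,-2.8,0,0,0,0.6]
}}

```text
clock: 6.0
tool_pos: [552.2, 0.0, 205.4]
ee_rot: [0.004, 0.644, 0.765, 0.002]
ft_force: [0.5, -0.3, 1.4]
grip_width: 51.4
grasp_force: 0.0
```

```bash
python3 -c "
from h import *
go([519,177,200],-60)
"
```

```text
t 6.0 pos [552.2   0.  205.4] F [ 0.5 -0.3  1.4] w 51.4 q6 [-0.21 -0.38] shift [ 4.502 -0.063  0.117] turn [ 0.12 -0.03 13.97]
```

```bash
python3 -c "
from h import *
a=cap('scene');b=cap('top')
for c,bx in((a,(290,168,330,205)),(b,(160,180,205,220))):
  V=cv2.cvtColor(c['image'],cv2.COLOR_RGB2HSV)[:,:,2]
  S=cv2.cvtColor(c['image'],cv2.COLOR_RGB2HSV)[:,:,1]
  th=np.linspace(0,2*np.pi,60)
  for z in(96,126):
    q=proj(c,np.c_[519+21*np.cos(th),176+21*np.sin(th),0*th+z]);print(z,q.min(0).round(1),q.max(0).round(1))
  for T in(50,75):
    m=(V<T).astype(np.uint8);k=np.zeros_like(m);k[bx[1]:bx[3],bx[0]:bx[2]]=m[bx[1]:bx[3],bx[0]:bx[2]]
    n,l,st,ce=cv2.connectedComponentsWithStats(k);i=1+st[1:,4].argmax();print(T,st[i],ce[i])
im=[cv2.resize(a['image'][130:215,215:325],(600,464),interpolation=cv2.INTER_CUBIC)]
cv2.imwrite('pics/s6.png',im[0][:,:,::-1])
"
```

```text
96 [299.9 182.2] [312.3 192.8]
126 [300.9 177.4] [313.6 188.2]
50 [303 180  10  12  62] [308.         186.72580645]
75 [302 179  12  14 106] [307.9245283  185.91509434]
96 [176.  191.4] [191.5 206.9]
126 [174.1 190.4] [189.9 206.3]
50 [174 191  17  16 184] [182.10326087 198.48369565]
75 [174 191  17  16 191] [182.13089005 198.53926702]
```

View pics/s6.png

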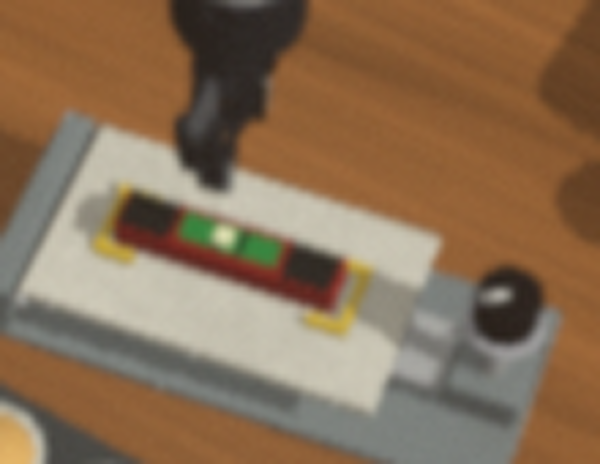

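The level is free and lies flat within the ribs (crop 115–350, 190–305). The bubble at crop (223,236) sits toward the hinge end, as expected. The knob matches its predicted outline at about (520,176.5). Moving there now.

```bash
python3 -c "
from h import *
go([520,176.5,195],76)"
```

```text
t 6.1 pos [5.503e+02 4.000e-01 2.000e+02] F [-0.5  0.7 -0.5] w 51.2 q6 [-0.21 -0.38] shift [4.468 0.005 0.121] turn [ 1.000e-02  2.000e-02 -1.323e+01]
```

Emit:
{"name": "step_arm", "arguments": {
  "deltas": [4.47,0,0.12,0,0,-13.23,0.72,4.47,0,0.12,0,0,-13.23,0.72,4.47,0,0.12,0,0,-13.23,0.72,4.47,0,0.12,0,0,-13.23,0.72,4.47,0,0.12,0,0,-13.23,0.72,4.47,0,0.12,0,0,-13.23,0.72,4.47,0,0.12,0,0,-13.23,0.72,4.47,0,0.12,0,0,-13.23,0.72,4.47,0,0.12,0,0,-13.23,0.72,4.47,0,0.12,0,0,-13.23,0.72]
}}

```text
clock: 6.93
tool_pos: [518.9, 176.5, 192.7]
ee_rot: [-0.002, 0.119, 0.993, -0.0]
ft_force: [-0.4, 0.5, -0.2]
grip_width: 61.3
grasp_force: 0.0
```

```bash
cat > bub.py <<'E'
from h import *
def bub(n):
    "bubble offset (mm) along nest axis u (+ to knob) relative to vial centre, from green/pale pixels"
    c=cap(n); h=cv2.cvtColor(c['image'],cv2.COLOR_RGB2HSV).astype(int);H,S,V=h[...,0],h[...,1],h[...,2]
    u=np.array([-.1708,.9853]);N=np.array([549.8,1.])
    z=83.
    q=proj(c,[np.r_[N,z]])[0]
    yy,xx=np.mgrid[int(q[1])-25:int(q[1])+25,int(q[0])-35:int(q[0])+35]
    w=plane(c,np.c_[xx.ravel(),yy.ravel()],z)[:,:2]-N
    al=(w@u).reshape(xx.shape);ac=(w@[.9853,.1708]).reshape(xx.shape)
    im=c['image'][yy,xx].astype(float)
    # profile along the axis, central strip
    sel=np.abs(ac)<6
    print(n)
    for lo in range(-82,82,4):
        k=sel&(al>=lo)&(al<lo+4)
        if k.any() and n=='p': print(lo+2,im[k].mean(0).round())
    r,g,bl=im[...,0],im[...,1],im[...,2]
    inner=(np.abs(ac)<13)&(np.abs(al)<45)
    grn=inner&(g>1.5*r)&(g>50)
    wt=np.where(inner&(np.abs(ac)<9)&(np.abs(al)<30),np.clip(np.minimum(r,bl)-70,0,None),0)
    redm=(np.abs(al)<95)&(np.abs(ac)<25)&(r>1.8*g)&(r>1.8*bl)&(r>50)&(np.abs(r-0)>0)
    print('n green',grn.sum(),'green ext',np.percentile(al[grn],[0,5,95,100]).round(1) if grn.any() else '', 'bubble',(al*wt).sum()/max(wt.sum(),1),(ac*wt).sum()/max(wt.sum(),1),'npale',(wt>20).sum())
    return c
if __name__=='__main__':
    bub('scene');bub('top');go([520,176.5,120],76)
E
python3 bub.py
```

```text
scene
n green 30 green ext [-29.1 -27.4  26.3  28.3] bubble -4.548078819357858 -2.8539828226923065 npale 8
top
n green 141 green ext [-34.6 -31.5  28.   30.7] bubble -5.833841220414704 1.2828374428426843 npale 18
t 7.03 pos [519.  176.5 193. ] F [-0.1 -0.5 -0.1] w 61.3 q6 [ 0.11 -1.21] shift [-0.03   0.008  1.824] turn [-0.01 -0.03 -0.  ]
```

Emit:
{"name": "step_arm", "arguments": {
  "deltas": [-0.03,0,0.6,0,0,0,0.72,-0.03,0,1.2,0,0,0,0.72,-0.03,0,1.7,0,0,0,0.72,-0.03,0,1.87,0,0,0,0.72,-0.03,0,1.87,0,0,0,0.72]
}}

```text
clock: 7.45
tool_pos: [519.7, 176.1, 117.8]
ee_rot: [-0.002, 0.123, 0.992, -0.001]
ft_force: [-0.3, 0.1, -0.1]
grip_width: 61.1
grasp_force: 0.0
```

Emit:
{"name": "step_arm", "arguments": {
  "deltas": [0,0,0,0,0,0,0.35,0,0,0,0,0,0,0.35,0,0,0,0,0,0,0.35,0,0,0,0,0,0,0.35,0,0,0,0,0,0,0.35,0,0,0,0,0,0,0.35],
  "grip_force": 40
}}

```text
clock: 7.95
tool_pos: [521.5, 177.5, 121.4]
ee_rot: [0.002, 0.122, 0.993, 0.001]
ft_force: [1.0, 7.2, -1.5]
grip_width: 40.7
grasp_force: 41.4
```

Emit:
{"name": "step_arm", "arguments": {
  "deltas": [0,0,0,0,0,1.4,0.35,0,0,0,0,0,2.8,0.35,0,0,0,0,0,4.2,0.35,0,0,0,0,0,5.6,0.35,0,0,0,0,0,7,0.35,0,0,0,0,0,8.4,0.35,0,0,0,0,0,9.8,0.35,0,0,0,0,0,11.2,0.35,0,0,0,0,0,12,0.35,0,0,0,0,0,12,0.35]
}}

```text
clock: 8.78
tool_pos: [520.7, 176.6, 121.3]
ee_rot: [0.0, 0.603, 0.798, 0.0]
ft_force: [-5.8, 0.4, 7.6]
grip_width: 40.9
grasp_force: 41.9
```

Emit:
{"name": "step_arm", "arguments": {
  "deltas": [0,0,0,0,0,1.4,0.35,0,0,0,0,0,2.8,0.35,0,0,0,0,0,4.2,0.35,0,0,0,0,0,5.6,0.35,0,0,0,0,0,7,0.35,0,0,0,0,0,8.4,0.35,0,0,0,0,0,9.8,0.35,0,0,0,0,0,10.8,0.35,0,0,0,0,0,10.8,0.35,0,0,0,0,0,10.8,0.35]
}}

```text
clock: 9.62
tool_pos: [519.7, 176.9, 121.3]
ee_rot: [-0.001, 0.898, 0.439, -0.001]
ft_force: [-11.2, 1.9, 9.7]
grip_width: 40.8
grasp_force: 42.5
```

```bash
python3 - <<'E'
from bub import *
bub('scene');bub('top');go([521,177,200],-39)
print(ctrl.sense()['moment'])
E
```

```text
scene
n green 32 green ext [-32.3 -29.7  24.8  27. ] bubble 0.8716906903248534 -4.35729149168294 npale 8
top
n green 143 green ext [-35.6 -32.9  26.7  29.4] bubble 0.9564331886319233 2.1761269128667564 npale 18
t 9.72 pos [519.7 176.9 121.3] F [-12.    2.6  10.8] w 40.5 q6 [0.11 0.77] shift [ 0.021  0.02  -1.968] turn [-0.02  0.01  0.22]
[ 0.36365753  1.81045984 -0.10131846]
```

Emit:
{"name": "step_arm", "arguments": {
  "deltas": [0,0,0,0,0,0,0.35,0,0,0,0,0,0,0.35,0,0,0,0,0,0,0.35,0,0,0,0,0,0,0.35,0,0,0,0,0,0,0.35]
}}

```text
clock: 10.13
tool_pos: [519.6, 176.9, 121.3]
ee_rot: [-0.001, 0.898, 0.439, -0.001]
ft_force: [-11.4, 2.2, 10.4]
grip_width: 40.9
grasp_force: 42.5
```

```bash
python3 - <<'E'
from bub import *
bub('scene');c=bub('top')
# intensity profile on centre line sampled every mm, top
g=cv2.cvtColor(c['image'],cv2.COLOR_RGB2BGR)
N=np.array([549.8,1.]);u=np.array([-.1708,.9853]);v=np.array([.9853,.1708])
s=np.arange(-40,41,1.)
P=np.array([[np.r_[N+a*u+b*v,84] for a in s] for b in (-2,0,2)])
q=proj(c,P.reshape(-1,3)).astype(np.float32).reshape(3,-1,2)
pr=cv2.remap(c['image'],q[...,0],q[...,1],cv2.INTER_LINEAR).mean(0)
for a,x in zip(s,pr): print(int(a),x.round().astype(int).tolist(),end=' ')
E
```

```text
scene
n green 33 green ext [-32.3 -29.7  24.7  27. ] bubble 1.7315794472852555 -4.473150172123677 npale 5
top
n green 142 green ext [-35.2 -32.5  26.7  29.4] bubble 1.3981106341292164 2.272894871282047 npale 19
-40 [92, 9, 9] -39 [105, 14, 9] -38 [93, 29, 15] -37 [78, 46, 20] -36 [58, 63, 26] -35 [36, 78, 32] -34 [15, 94, 37] -33 [11, 97, 38] -32 [14, 95, 37] -31 [16, 93, 37] -30 [17, 92, 36] -29 [18, 91, 36] -28 [18, 91, 36] -27 [18, 91, 36] -26 [18, 91, 36] -25 [18, 91, 36] -24 [18, 92, 36] -23 [19, 92, 36] -22 [19, 92, 36] -21 [18, 92, 36] -20 [18, 92, 36] -19 [18, 92, 36] -18 [18, 93, 36] -17 [18, 93, 36] -16 [18, 90, 35] -15 [18, 86, 35] -14 [18, 79, 34] -13 [17, 67, 31] -12 [17, 54, 27] -11 [15, 53, 26] -10 [11, 62, 26] -9 [8, 72, 27] -8 [21, 84, 35] -7 [41, 98, 46] -6 [66, 113, 61] -5 [102, 133, 84] -4 [139, 154, 108] -3 [170, 171, 129] -2 [181, 176, 136] -1 [190, 180, 141] 0 [191, 181, 142] 1 [190, 181, 142] 2 [189, 181, 141] 3 [185, 179, 138] 4 [180, 175, 134] 5 [173, 170, 129] 6 [147, 156, 113] 7 [118, 141, 95] 8 [82, 125, 74] 9 [48, 107, 54] 10 [16, 91, 35] 11 [7, 86, 30] 12 [11, 88, 32] 13 [15, 90, 34] 14 [17, 90, 35] 15 [18, 91, 36] 16 [18, 91, 36] 17 [18, 91, 36] 18 [18, 92, 36] 19 [18, 92, 36] 20 [18, 92, 36] 21 [18, 92, 36] 22 [18, 92, 36] 23 [17, 92, 37] 24 [16, 93, 36] 25 [15, 93, 37] 26 [15, 93, 37] 27 [17, 92, 37] 28 [33, 84, 33] 29 [50, 72, 30] 30 [67, 56, 24] 31 [84, 33, 16] 32 [100, 12, 9] 33 [99, 4, 7] 34 [82, 8, 9] 35 [65, 11, 11] 36 [43, 13, 13] 37 [24, 14, 13] 38 [8, 14, 14] 39 [9, 14, 14] 40 [12, 16, 15]
```

Emit:
{"name": "step_arm", "arguments": {
  "deltas": [0,0,0,0,0,1.4,0.35,0,0,0,0,0,1.4,0.35,0,0,0,0,0,1.4,0.35,0,0,0,0,0,1.4,0.72,0,0,0,0,0,1.4,0.72,0,0,0,0,0,1.4,0.72,0,0,0,0,0,1.4,0.72,0,0,-1,0,0,1.4,0.72,0,0,-2,0,0,1.4,0.72,0,0,-2,0,0,1.4,0.72]
}}

```text
clock: 11.07
tool_pos: [523.5, 176.6, 207.2]
ee_rot: [0.002, 0.924, 0.383, 0.006]
ft_force: [0.5, -0.7, 0.7]
grip_width: 61.4
grasp_force: 0.0
```

```bash
cat >> bub.py <<'E'
def prof(n,zz=84):
    c=cap(n)
    N=np.array([549.8,1.]);u=np.array([-.1708,.9853]);v=np.array([.9853,.1708])
    s=np.arange(-60,61,.25)
    P=np.array([[np.r_[N+a*u+b*v,zz] for a in s] for b in (-2,0,2)])
    q=proj(c,P.reshape(-1,3)).astype(np.float32).reshape(3,-1,2)
    pr=cv2.remap(c['image'],q[...,0],q[...,1],cv2.INTER_LINEAR).mean(0)
    R,G,B=pr.T
    pale=np.where(np.abs(s)<30,R,0)*(B>40); h=.55*pale.max(); i=np.where(pale>h)[0]
    g=np.where((G>50)&(G>R*.95))[0]
    dark=[(s[k],G[k].round()) for k in range(1,len(s)-1) if abs(s[k])<22 and G[k]<G[k-1] and G[k]<=G[k+1] and G[k]<80]
    print(n,'bubble',s[i[0]],s[i[-1]],'green',s[g[0]],s[g[-1]],'marks',dark,'offset',(s[i[0]]+s[i[-1]]-s[g[0]]-s[g[-1]])/2)
    return c
E
python3 - <<'E'
from bub import *
prof('top');prof('scene')
u=np.array([-.1708,.9853]);p=np.array([549.5,-2])+60*u
go(np.r_[p,160],9.83);print(p)
E
```

```text
top bubble -4.5 8.25 green -36.25 29.75 marks [(np.float64(-11.5), np.float64(65.0))] offset 5.125
scene bubble -5.75 29.75 green -35.0 30.5 marks [(np.float64(-12.0), np.float64(79.0)), (np.float64(-11.25), np.float64(78.0)), (np.float64(-10.75), np.float64(78.0))] offset 14.25
t 11.17 pos [521.4 176.3 201.2] F [-0.3 -0.4 -0. ] w 61.2 q6 [0.11 0.9 ] shift [-1.794  2.421  1.031] turn [  0.04  -0.02 -10.97]
[539.252  57.118]
```

```bash
python3 - <<'E'
from h import *
u=np.array([-.1708,.9853]);p=np.array([550.4,-2.2])+59*u
go(np.r_[p,140],9.83);print(p)
E
```

```text
t 11.17 pos [521.4 176.3 201.2] F [-0.3 -0.4 -0. ] w 61.2 q6 [0.11 0.9 ] shift [-1.797  2.46   1.531] turn [  0.04  -0.02 -10.97]
[540.3228  55.9327]
```

Emit:
{"name": "step_arm", "arguments": {
  "deltas": [-1.8,2.46,0,0,0,-10.97,0,-1.8,2.46,0,0,0,-10.97,0,-1.8,2.46,0,0,0,-10.97,0,-1.8,2.46,0,0,0,-10.97,0,-1.8,2.46,0.5,0,0,-10.97,0,-1.8,2.46,1,0,0,-10.97,0,-1.8,2.46,1.53,0,0,-10.97,0,-1.8,2.46,1.53,0,0,-10.97,0,-1.8,2.46,1.53,0,0,-10.97,0,-1.8,2.46,1.53,0,0,-10.97,0]
}}

```text
clock: 12.0
tool_pos: [539.2, 55.8, 138.0]
ee_rot: [-0.0, 0.645, 0.764, -0.0]
ft_force: [0.3, 0.5, 0.2]
grip_width: -0.1
grasp_force: 0.0
```

```bash
python3 - <<'E'
from h import *
u=np.array([-.1708,.9853]);p=np.array([550.4,-2.2])+59*u
go(np.r_[p,110],9.83)
a=cap('scene');b=cap('top')
A=cv2.resize(a['image'][135:210,215:325],(770,525),interpolation=cv2.INTER_CUBIC)
cv2.imwrite('pics/s7.png',A[:,:,::-1])
E
```

```text
t 12.0 pos [539.2  55.8 138. ] F [0.3 0.5 0.2] w -0.1 q6 [-0.11 -0.28] shift [-0.     0.029  0.7  ] turn [-0.01 -0.   -0.04]
```

View pics/s7.png

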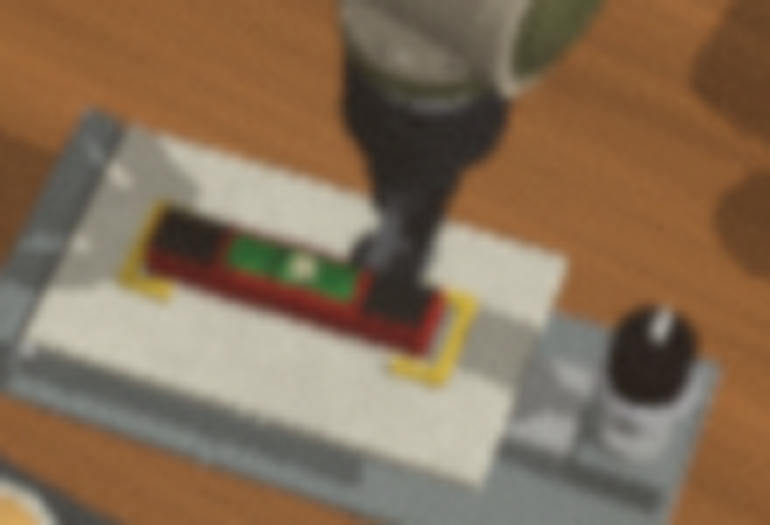

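The fingers are above the pad nearer the knob, and the scene camera still sees the vial (228–358) and bubble (302,267). Pressing down now.

Emit:
{"name": "step_arm", "arguments": {
  "deltas": [0,0.03,0.3,0,0,0,0,0,0.03,0.6,0,0,0,0,0,0.03,0.65,0,0,0,0,0,0.03,0.65,0,0,0,0]
}}

```text
clock: 12.43
tool_pos: [540.5, 56.0, 112.7]
ee_rot: [-0.0, 0.644, 0.765, -0.0]
ft_force: [-1.6, 0.1, 2.3]
grip_width: 0.1
grasp_force: 0.7
```

Emit:
{"name": "step_arm", "arguments": {
  "deltas": [0,0,0.04,0,0,0,0,0,0,0.07,0,0,0,0,0,0,0.07,0,0,0,0]
}}

```text
clock: 12.68
tool_pos: [540.7, 56.3, 110.5]
ee_rot: [0.0, 0.644, 0.765, 0.001]
ft_force: [-2.1, 2.9, 5.0]
grip_width: 0.1
grasp_force: 2.5
```

Emit:
{"name": "step_arm", "arguments": {
  "deltas": [0,0,0.04,0,0,0,0,0,0,0.06,0,0,0,0,0,0,0.06,0,0,0,0]
}}

```text
clock: 12.93
tool_pos: [540.9, 56.5, 109.5]
ee_rot: [0.001, 0.644, 0.765, 0.001]
ft_force: [-7.6, 3.4, 18.0]
grip_width: 0.1
grasp_force: 9.1
```

Emit:
{"name": "step_arm", "arguments": {
  "deltas": [0,0,0.04,0,0,0,0,0,0,0.04,0,0,0,0,0,0,0.04,0,0,0,0]
}}

```text
clock: 13.18
tool_pos: [541.0, 56.5, 109.0]
ee_rot: [0.001, 0.644, 0.765, 0.001]
ft_force: [-10.3, 4.1, 28.3]
grip_width: 0.2
grasp_force: 14.0
```

Emit:
{"name": "step_arm", "arguments": {
  "deltas": [0,0,-0.035,0,0,0,0,0,0,-0.035,0,0,0,0,0,0,-0.035,0,0,0,0,0,0,-0.035,0,0,0,0,0,0,-0.035,0,0,0,0,0,0,-0.035,0,0,0,0,0,0,-0.035,0,0,0,0,0,0,-0.035,0,0,0,0]
}}

```text
clock: 13.85
tool_pos: [540.9, 56.5, 109.5]
ee_rot: [0.001, 0.644, 0.765, 0.001]
ft_force: [-7.2, 4.1, 19.1]
grip_width: 0.2
grasp_force: 9.6
```

```bash
python3 - <<'E'
from bub import *
c=prof('scene',83)
N=np.array([549.8,1.]);u=np.array([-.1708,.9853]);v=np.array([.9853,.1708])
s=np.arange(-45,46,2.)
for bb in(-6,-3,0,3):
  q=proj(c,[np.r_[N+a*u+bb*v,83] for a in s]).astype(np.float32)
  pr=cv2.remap(c['image'],q[:,0],q[:,1],cv2.INTER_LINEAR)[0] if 0 else cv2.remap(c['image'],q[:,:1],q[:,1:],cv2.INTER_LINEAR)[:,0]
  print(bb,[(int(a),int(x[0]),int(x[1]),int(x[2])) for a,x in zip(s,pr)])
A=cv2.resize(c['image'][158:188,240:284],(792,540),interpolation=cv2.INTER_CUBIC)
cv2.imwrite('pics/s8.png',A[:,:,::-1]);print(ctrl.sense()['ft_force'])
E
```

```text
scene bubble -10.75 6.5 green -34.0 47.25 marks [] offset -8.75
-6 [(-45, 47, 37, 29), (-43, 52, 38, 30), (-41, 60, 39, 31), (-39, 69, 43, 32), (-37, 74, 52, 35), (-35, 73, 64, 39), (-33, 67, 77, 44), (-31, 58, 90, 48), (-29, 55, 98, 50), (-27, 53, 102, 50), (-25, 53, 101, 51), (-23, 53, 100, 51), (-21, 53, 100, 50), (-19, 51, 100, 50), (-17, 53, 101, 52), (-15, 57, 100, 54), (-13, 66, 99, 58), (-11, 83, 103, 67), (-9, 107, 116, 83), (-7, 132, 134, 100), (-5, 151, 152, 115), (-3, 156, 157, 119), (-1, 155, 157, 119), (1, 141, 145, 108), (3, 123, 130, 96), (5, 96, 109, 76), (7, 70, 90, 58), (9, 59, 87, 52), (11, 52, 86, 49), (13, 51, 88, 49), (15, 50, 89, 48), (17, 50, 91, 48), (19, 51, 91, 48), (21, 51, 91, 49), (23, 51, 87, 48), (25, 51, 82, 47), (27, 51, 74, 46), (29, 50, 65, 45), (31, 54, 60, 49), (33, 59, 58, 53), (35, 67, 65, 62), (37, 75, 73, 71), (39, 81, 78, 77), (41, 83, 80, 80), (43, 82, 79, 79), (45, 77, 74, 73)]
-3 [(-45, 46, 37, 30), (-43, 53, 38, 31), (-41, 61, 39, 31), (-39, 69, 45, 32), (-37, 76, 52, 34), (-35, 72, 64, 39), (-33, 66, 78, 44), (-31, 58, 87, 46), (-29, 5
[... 1754 characters left out ...]
, (-25, 61, 88, 46), (-23, 59, 87, 46), (-21, 57, 87, 47), (-19, 55, 88, 47), (-17, 55, 86, 46), (-15, 57, 84, 47), (-13, 60, 82, 48), (-11, 68, 84, 53), (-9, 80, 89, 60), (-7, 94, 102, 70), (-5, 108, 114, 80), (-3, 111, 116, 82), (-1, 111, 118, 83), (1, 105, 112, 79), (3, 97, 105, 73), (5, 80, 91, 60), (7, 70, 83, 53), (9, 64, 81, 49), (11, 62, 83, 47), (13, 63, 85, 48), (15, 62, 87, 48), (17, 60, 88, 49), (19, 60, 85, 47), (21, 58, 84, 45), (23, 59, 81, 45), (25, 58, 78, 44), (27, 58, 71, 43), (29, 58, 64, 43), (31, 62, 55, 43), (33, 65, 51, 44), (35, 66, 53, 49), (37, 68, 57, 55), (39, 68, 62, 60), (41, 69, 64, 62), (43, 70, 65, 62), (45, 66, 62, 59)]
[-7.3519601   3.36717858 18.72457777]
```

View pics/s8.png

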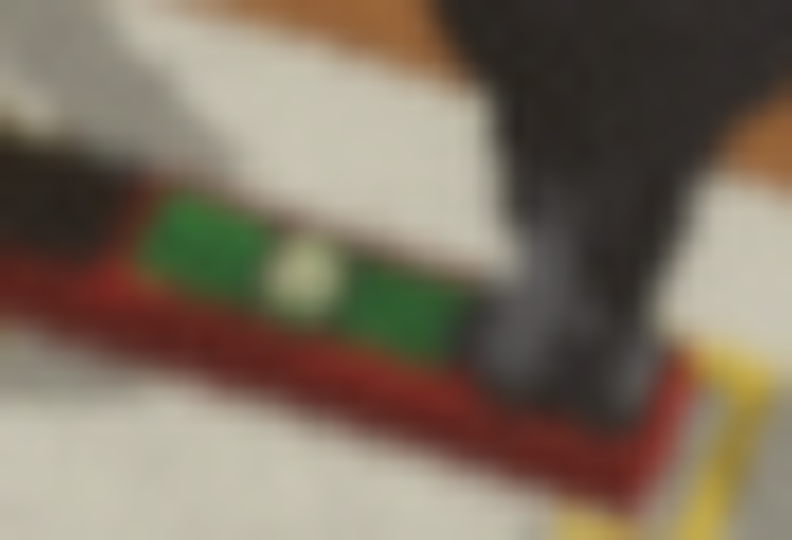

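Pressed, the bubble sits about midway in the vial: crop (303,275), with the vial's left end at (150,240). As a check on this reading, I'll compare it with the earlier picture (s7), where the deck was up and the bubble at +5.1 mm by the top camera.

```bash
python3 - <<'E'
from bub import *
c=cap('scene'); old=cv2.imread('pics/s7.png')[:,:,::-1].astype(np.float32)
new=cv2.resize(c['image'][135:210,215:325],(770,525),interpolation=cv2.INTER_CUBIC).astype(np.float32)
N=np.array([549.8,1.]);u=np.array([-.1708,.9853]);v=np.array([.9853,.1708]);s=np.arange(-50,50,.25)
def cross(y,h,up,lo,hi):
    for i in range(len(s)-1):
        if lo<=s[i]<hi and ((y[i]<h<=y[i+1]) if up else (y[i]>=h>y[i+1])): return s[i]
for nm,im,z in(('old',old,86),('new',new,84)):
  for bb in(-6,-4,-2,0):
    q=((proj(c,[np.r_[N+a*u+bb*v,z] for a in s])-[215,135]+.5)*7-.5).astype(np.float32)
    p=cv2.remap(im,q[:,:1],q[:,1:],cv2.INTER_LINEAR)[:,0]
    R,G=p[:,0],p[:,1]; d=G-R
    k=(np.abs(s)<25); bg=np.median(R[k]);pk=R[k].max();h=(bg+pk)/2
    l=cross(R,h,1,-25,25);r=cross(R,h,0,-10,25)
    e=cross(d,d[k].max()/2-10,1,-48,-20);e2=cross(d,10,0,15,45)
    print(nm,bb,'bubble',l,r,(l+r)/2,'left',e,'right',e2,'bub-left-33',(l+r)/2-e-33)
E
```

```text
old -6 bubble -4.0 9.0 2.5 left -33.75 right 28.5 bub-left-33 3.25
old -4 bubble -3.75 9.25 2.75 left -33.75 right 29.0 bub-left-33 3.5
old -2 bubble -3.5 9.5 3.0 left -33.75 right 29.5 bub-left-33 3.75
old 0 bubble -3.5 9.5 3.0 left -33.5 right 29.75 bub-left-33 3.5
new -6 bubble -8.5 4.0 -2.25 left -32.25 right 29.75 bub-left-33 -3.0
new -4 bubble -8.75 4.25 -2.25 left -32.5 right 29.75 bub-left-33 -2.75
new -2 bubble -9.0 4.5 -2.25 left -32.75 right 29.75 bub-left-33 -2.5
new 0 bubble -9.25 4.5 -2.375 left -32.75 right 29.5 bub-left-33 -2.625
```

Both edge references put the pressed bubble between about 0 and -1.1 mm, inside the 2 mm limit. The deck is on its stop (force rising with almost no travel) and the fingers hold the level's pad at about 19 N. Handing in.

```bash
python3 -c "
from h import *
s=ctrl.sense();print(s['clock'],s['ft_force'],s['tool_pos']);print(ctrl.finish_job())"
```

```text
13.95 [-6.77250897  2.97239014 19.26232013] [540.92032981  56.46401889 109.46044099]
the job is handed in; nothing more can be done
None
```

I handed the job in at 13.95 s: the 150 mm level lies released in the nest and the knob is turned about 2.1 rad clockwise. The fingers are holding the level's knob-side pad down at about 19 N with the deck on its stop, and the bubble reads about 0 to 1 mm toward the hinge, within the 2 mm limit; no verdict came back.

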